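Shut the nozzle warmer's gate, then hold its lid open at 45 degrees

TASK

A colleague is about to take a warm nozzle out of the white nozzle warmer. First shut off its heater: draw the solid steel plate (not the slotted one) out of its stand and slide it fully home into the slot behind the warmer's closed lid; only then lift the lid by its bar handle to 45 degrees (give or take 6) and keep holding it there, because it falls shut by itself: finish still holding the lid, nothing else propping it. Leave the slotted plate and everything else on the worktop where they are.

Things in the scene. Friction and masses are not known exactly. Their poses are not given: they have to be found in the camera images.
- gate_centre (a point): The gate: loose solid steel plate without openings, 0.12 kg, 8 mm thick (x), 130 mm high (z, up): a body 90 mm wide (y) and 80 mm high, lower corners cut off by 12 mm, above its middle a tab 40 mm wide, 50 mm high, 8 mm thick, to grip across the thickness. Point: its centre, 65 mm above its lower edge. It starts upright in a stand.
- comb_centre (a point): The slotted plate, not wanted, stays in its stand: outline, tab, thickness and point as for the gate, but its body has two upright gaps 13 mm wide, open at the upper edge on either side of the tab, so that it looks like a three-pronged fork. Whether it stands left or right of the gate changes.
- gate_stand: Fixed aluminium stand, 70 x 116 mm, 35 mm high, with an upright slot along its y that holds the lower 27 mm of the gate (1 mm play each side, 1.75 mm at the ends); the gate's lower edge is 8 mm above the worktop; draw it straight up. Origin: centre of its underside. The slotted plate has an equal stand.
- warmer: The nozzle warmer: fixed white box 180 x 140 x 80 mm on the left of the worktop, turned about z. Origin: centre of its underside; x from its front (nearer the robot, lid side) to its back, y to its left, z up. Lid in front, gate slot across the top behind the lid, heater housing behind the slot.
- slot_mouth (a point): Centre of the mouth of the warmer's gate slot, 90 mm above the worktop, at the top of flared steel lips 10 mm high; axes as the warmer. The slot is 11 mm (x) by 96 mm (y), open at the top only, its floor 80 mm below this point. With the gate fully home, its centre is 15 mm below this point and its shoulders level with the lips; the tab stays above.
- lid_hinge (a point): Middle of the lid's hinge axis, which runs along the warmer's y at the lid's rear edge, 20 mm in front of slot_mouth and 4 mm below it; fixed to the warmer, axes as the warmer. The lid is a white panel 124 x 140 x 10 mm; closed, its upper face is 90 mm above the worktop.
- lid_bar (a point): Middle of the lid's handle: a round steel bar 12 mm thick along the warmer's y, between two 10 mm posts 88 mm apart, 34 mm above the lid near its front edge (its top 130 mm above the worktop). Moves with the lid; closed, it is 105 mm in front of (-x) and 38 mm above the hinge axis. Pinch it from above; it can turn between the fingers as the lid swings.
- lid (a joint): Opening angle of the lid in rad: 0 closed, growing as the front edge goes up and back, up to 1.4. The lid (about 0.25 kg) and a light closing spring shut it from any angle when it is let go; lifting it at the bar takes about 2 to 4 N.
- porcelain_dish: Bystander, loose: white porcelain dish 94 x 100 x 44 mm, far right; origin at the centre of its underside.
- lab_timer: Bystander, loose: flat white timer 66 x 66 x 19 mm, between the stands, in front of the filling machine's black star knob; origin at the centre of its underside.
- brass_spacer: Bystander, loose: brass block 25 x 40 x 20 mm near the front edge, right of the warmer; origin at the centre of its underside.
- label_roll: Bystander, loose: paper roll 64 mm wide, 30 mm high, right of the warmer; origin at the centre of its underside.

How it is judged:
By the outcome, as a careful person would: the job done as asked, in the order asked, and still so for the second after the job is handed in, while the arm keeps its last pose, push and grip.
It also fails if it takes over 56 s, if anything falls off the work surface, if the arm or the gripper's body presses on something with over 40 N, if the wrist force passes 120 N, or if a joint passes its speed limit or range.

ROBOT

A 6-joint arm with a two-finger parallel gripper is mounted at the origin on a cart in front of the work surface, level with it; the furniture and walls round the work are solid. World frame = base frame: x ahead of the robot, y to its left, z up, the work surface at z = 0. Lengths are in mm, angles in degrees, forces in N, time in s.
With the tool pointing down it reaches from about 300 to 850 mm from the base axis. Payload 4.2 kg.
Tool frame: the origin (TCP) lies midway between the tips of the shut fingers; the grasp point (between the pads) lies 19 mm behind it (env.grasp_offset is the distance from the TCP to the grasp point, in mm); z points along the fingers, y is the line along which they close (so a half turn about z gives the same grasp; the last joint's range is limited). The gripper opens to 91 mm and grips with 3 to 60 N. Pads are 32 mm wide; open, the fingers measure 118 mm over their backs; the gripper's body (76 mm by 178 mm) begins 60 mm behind the grasp point.
Start: joints at [-71.276, 18.312, 89.639, -0, 72.044, -1.146], TCP at [195.441, -540.783, 213.976] pointing down, gripper open.
Joint ranges: [-177.97, 177.97], [-48.28, 115.42], [12.27, 149.76], [-77.06, 257.06], [2.81, 150.46], [-146.56, 146.56]. Speed limits (degrees/s): [147.25, 147.25, 180, 180, 180, 180].

INTERFACE

Orientations are given as [roll, pitch, yaw] about the fixed x, y, z axes, in that order (R = Rz(yaw) Ry(pitch) Rx(roll)).
In Python, from workcell import env, optics gives the robot as it stands. The module is installed in compiled form; this text tells all that it offers.
- The arm moves only by the tool send_rows, never from a script. Its argument "targets" is a list that holds one entry, the list of rows, each a list of 7 numbers: the turn, a rotation vector about the world's x, y, z scaled (see below), then the shift along the world's x, y, z scaled (see below), then the closure, from -1 (fully open) to 1 (shut). In form: [[[rx, ry, rz, x, y, z, gripper], ...]]. A call has 1 to 12 rows; each row shifts and turns the commanded pose from where the row before left it; what a row does not reach is not made up. The controller multiplies each number of a shift by 0.2 m and each number of a turn by pi/2 rad. A row lasts 1/10 s, in which the tool goes at most 50 mm and 8.59 degrees, less where a joint would pass 70% of its speed; a pose out of reach is approached as far as the arm can. A call with a number of a shift or a turn outside -1 to 1 is refused whole. A call with a gripper value outside its range is refused whole. The fingers move at their own pace and stop on an object; "grip_force" is the grip in N (left out, the last holds). Time passes only in rows, so rows that do not move let the fingers close. It gives the time, the measured TCP pose, the force, the opening and the grip force at its end, in the units of the state.
- env.state(): the state, without advancing time (a new reading comes with each control period).
- optics.grab_frame(name): name is "side" or "top" or "wrist"; returns (picture, depth): 384x512x3 uint8, red, green, blue; 384x512 float32, mm along the optical axis (not along the pixel's ray), 0 where there is no reading.
- optics.camera_info(name): a dict with "camera_matrix" (3x3 intrinsics, pixels), "R" (3x3) and "t" (3): a world point X has camera coordinates R X + t; the wrist camera has in their place "mount" (4x4, takes a point from camera to tool coordinates, whose origin is the TCP and whose axes are the flange's). Camera axes: x right, y down, z forward; pixel columns grow to the right and rows downward; lengths in mm; the calibration is good to about 2 mm. A picture is of the moment at which its call begins: read the wrist's pose just before it. camera_info takes no time and is no camera call.
- env.job_done(): hands the job in; it is judged then, once.
Trained networks look in the newest picture that a camera, given by its name, has taken for a name from the list of things; names that differ only in an ending like _2 or _b are one class to them, and where a whole thing is asked for, a point or a joint stands for the part that bears it (a point fixed in the world has none). Each returns a list of dicts, best first, with "conf" (0 to 1); they miss things now and then, are a little off and sometimes report something else, mostly with a low value. They report only what shows in the picture. A call takes as long as a camera call.
- optics.silhouettes(camera, name): "mask" (384x512 bool, what is visible of it) and "at" ([column, row] in pixels, amid what is visible of it).
- optics.place_of(camera, name): "at" ([column, row] in pixels: a listed point, or the origin of a listed thing).
The state is a dict: "time_s": time; "qpos": joint angles; "qvel": joint speeds; "effort": joint torques, N m; "ee_pos": TCP position; "ee_rot": TCP orientation; "force": force on the tool from outside, world axes, zero at the start; "torque": the same for the moment, N m; "gripper_width": finger opening in mm; "gripper_force": force on a finger pad.
Only numpy, scipy, OpenCV 4.12 (cv2) and the standard library are available. Lean on these libraries where they do the work, as an engineer would, in place of code of your own. Each camera call takes 0.05 s, during which the arm holds its last target. There are 200 camera calls.

## Working session

There is one attempt and no reset: what is moved stays moved. The work goes in short steps, Python scripts to look and compute and a tool call to move; the robot and the scene stay as the last step left them, time stands still between calls to the robot, and variables do not carry over. Pictures are saved under pics/ and viewed, at most 10 in all, crops included, and the job is handed in when it is done.

Besides the shell and the picture viewer there is one more tool, called as name(argument=value, ...), one argument or row to a line, values as JSON. send_rows: Moves the arm, as the interface text tells. Its arguments: {"type":"object","properties":{"targets":{"type":"array"},"grip_force":{"type":"number"}},"required":["targets"]}

```bash
mkdir -p pics
cat > h.py <<'E'
import numpy as np, cv2
from workcell import env, optics
from scipy.spatial.transform import Rotation as Ro
def cam(n):
    c=optics.camera_info(n); K=np.array(c["camera_matrix"])
    if n=="wrist":
        s=env.state(); M=np.array(c["mount"]); T=np.eye(4)
        T[:3,:3]=Ro.from_euler('xyz',s["ee_rot"],degrees=True).as_matrix(); T[:3,3]=s["ee_pos"]
        W=T@M; return K,W[:3,:3].T,-W[:3,:3].T@W[:3,3]
    return K,np.array(c["R"]),np.array(c["t"])
def atz(c,px,z):   # pixel ray at world height z
    K,R,t=c; d=R.T@np.linalg.inv(K)@[px[0],px[1],1]; o=-R.T@t
    return o+d*(z-o[2])/d[2]
def cloud(c,dep):
    K,R,t=c; v,u=np.mgrid[:dep.shape[0],:dep.shape[1]]
    p=np.stack([u,v,np.ones_like(u)],-1)@np.linalg.inv(K).T*dep[...,None]
    return (p-t)@R
E
python3 - <<'E'
from h import *
np.set_printoptions(precision=1,suppress=True)
print(env.state())
for n in ["top","side"]:
    c=cam(n); im,d=optics.grab_frame(n); cv2.imwrite(f"pics/{n}0.png",im[...,::-1]); np.savez(f"{n}0.npz",im=im,d=d)
    P=cloud(c,d)
    print(n,"campos",-c[1].T@c[2])
    for nm in ["gate_centre","comb_centre","gate_stand","slot_mouth","lid_hinge","lid_bar","warmer"]:
        r=optics.place_of(n,nm)[:2]
        z={"gate_centre":73,"comb_centre":73,"gate_stand":0,"slot_mouth":90,"lid_hinge":86,"lid_bar":124,"warmer":0}[nm]
        for q in r: print(nm,q["conf"],np.array(q["at"]),atz(c,q["at"],z))
    for nm in ["gate_centre","comb_centre"]:
        for q in optics.silhouettes(n,nm)[:2]:
            m=q["mask"]&(d>0); print("sil",nm,q["conf"],q["at"],m.sum(),np.median(P[m],0),P[m].min(0),P[m].max(0))
E
```

```text
{'time_s': 0.0, 'qpos': array([-71.3,  18.3,  89.7,  -0. ,  72. ,  -1.1]), 'qvel': array([ 0. ,  0. , -0.1, -0.1, -0. ,  0. ]), 'effort': array([  0. , -41.2, -23.2,   0.1,   0. ,  -0. ]), 'ee_pos': array([ 195.3, -540.3,  213.1]), 'ee_rot': array([-179.9,   -0. ,   19.9]), 'force': array([ 0.4, -0.2, -0.1]), 'torque': array([ 0., -0., -0.]), 'gripper_force': 0.0, 'gripper_width': 91.00442648505896}
top campos [ 395.8  -52.  1296.4]
gate_centre 0.72 [294.8 209.8] [ 427.5 -163.5   73. ]
gate_centre 0.58 [248.1 196.2] [468.3 -22.8  73. ]
comb_centre 0.48 [350.8 198.1] [ 463.1 -332.3   73. ]
gate_stand 0.87 [249.6 198. ] [466.8 -25.9   0. ]
slot_mouth 0.63 [122.4 156.8] [585.  354.6  90. ]
lid_hinge 0.96 [123.5 160.3] [575.  352.4  86. ]
lid_bar 0.66 [143.5 190.3] [481.8 279.3 124. ]
warmer 0.56 [138.4 171.5] [551.5 332.1   0. ]
sil comb_centre 0.47 [347.0, 197.0] 125 [ 468.3 -317.8   89.7] [ 465.1 -364.1   17. ] [ 478.  -278.6  142.2]
sil comb_centre 0.24 [247.5, 198.4] 672 [464.7 -24.   10.6] [431.3 -81.4  -3.3] [508.6  33.3 137.4]
side campos [  60.   512.6 1023.1]
gate_centre 0.79 [267.1 211.3] [468.5 -24.8  73. ]
gate_centre 0.51 [266.7 223.9] [440.5  12.   73. ]
comb_centre 0.66 [320.1 156.4] [ 473.4 -323.3   73. ]
gate_stand 0.77 [265.6 223.5] [473.4 -25.4   0. ]
slot_mouth 0.94 [140.5 275.9] [588.  363.2  90. ]
slot_mouth 0.53 [217.2 255.4] [473.7 189.2  90. ]
lid_hinge 0.91 [147.6 274.8] [578.2 348.5  86. ]
lid_bar 0.69 [185.7 269.7] [492.6 283.2 124. ]
warmer 0.62 [169.7 289.8] [541.5 323.9   0. ]
sil gate_centre 0.6 [264.5, 214.4] 320 [468.5 -15.   79.5] [ 461.9 -113.3   -3.5] [521.1  23.4 140.4]
sil comb_centre 0.83 [321.5, 158.6] 268 [ 468.4 -318.7   72.1] [ 463.9 -458.    -8.3] [ 541.3 -274.8  137.8]
sil comb_centre 0.33 [218.2, 252.0] 420 [509.9 160.8  27.9] [480.1 116.5  -4.1] [557.2 191.   33.6]
```

Run:
```python
import cv2,numpy as np
a=cv2.imread("pics/top0.png")[100:280,80:400]; b=cv2.imread("pics/side0.png")[110:330,90:400]
a=cv2.resize(a,(640,360)); b=cv2.resize(b,(775,550))
cv2.imwrite("pics/a.png",a);cv2.imwrite("pics/b.png",b)
```

```text
(no output)
```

View pics/a.png

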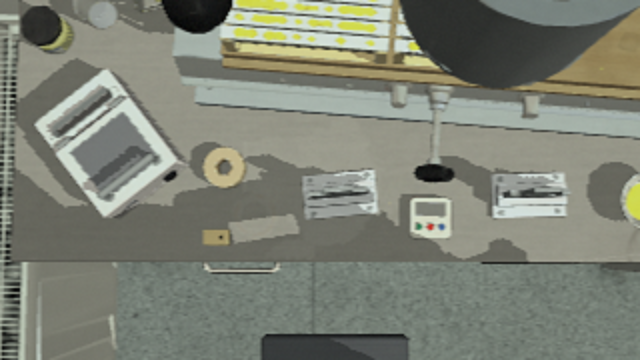

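View pics/b.png

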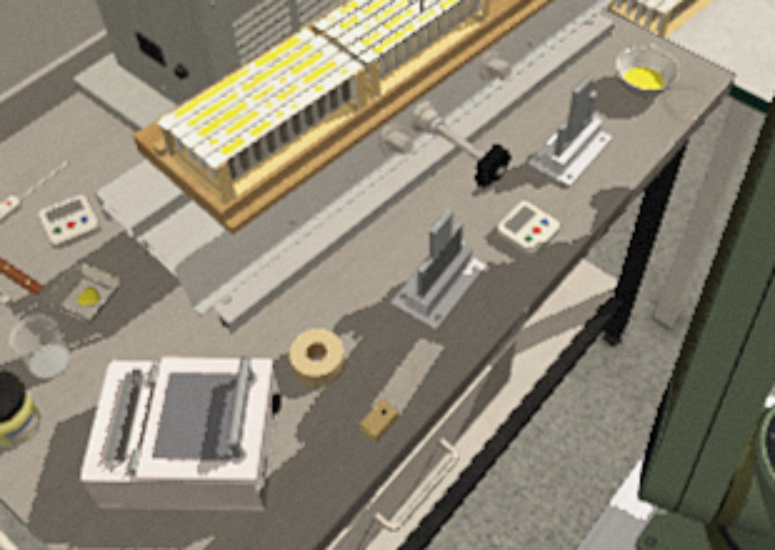

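The left plate stands at about (267,211) px in the side view and the right one at (321,157). The left one may show gaps beside its tab, but this isn't clear at this resolution, so I'll check both with the wrist camera.

send_rows(
  targets=[
    [[0,0,0,0.12,0.15,0.08,-1],[0,0,0,0.12,0.15,0.08,-1],[0,0,0,0.12,0.15,0.08,-1],[0,0,0,0.12,0.15,0.08,-1],[0,0,0,0.12,0.15,0.08,-1],[0,0,0,0.12,0.15,0.08,-1],[0,0,0,0.12,0.15,0.08,-1]],
  ],
)

```text
time_s: 1.7
ee_pos: [364.1, -329.4, 326.8]
ee_rot: [180.0, -0.0, 19.9]
force: [0.1, 0.6, 1.7]
gripper_width: 91.5
gripper_force: 0.0
```

```bash
cat > look.py <<'E'
from h import *
import sys
np.set_printoptions(precision=1,suppress=True)
n="wrist"; tag=sys.argv[1]
c=cam(n); im,d=optics.grab_frame(n); cv2.imwrite(f"pics/{tag}.png",im[...,::-1]); np.savez(f"{tag}.npz",im=im,d=d,K=c[0],R=c[1],t=c[2])
P=cloud(c,d); s=env.state(); print(s["ee_pos"],s["ee_rot"],s["time_s"],"campos",-c[1].T@c[2],"fwd",c[1][2])
Z=dict(gate_centre=73,comb_centre=73,gate_stand=0,slot_mouth=90,lid_hinge=86,lid_bar=124,warmer=0)
for nm in sys.argv[2:]:
    for q in optics.place_of(n,nm)[:2]: print(nm,q["conf"],np.array(q["at"]),atz(c,q["at"],Z[nm]))
E
python3 look.py w1 gate_centre comb_centre gate_stand
```

```text
[ 368.2 -326.   329.7] [179.9  -0.4  20.1] 1.75 campos [ 438.7 -302.8  497.4] fwd [-0.3 -0.1 -1. ]
gate_centre 0.89 [69.6 11.5] [470.  -24.5  73. ]
comb_centre 0.71 [281.8  92.7] [ 470.6 -327.7   73. ]
gate_stand 0.76 [101.5  26.4] [471.8 -27.4   0. ]
```

View pics/w1.png

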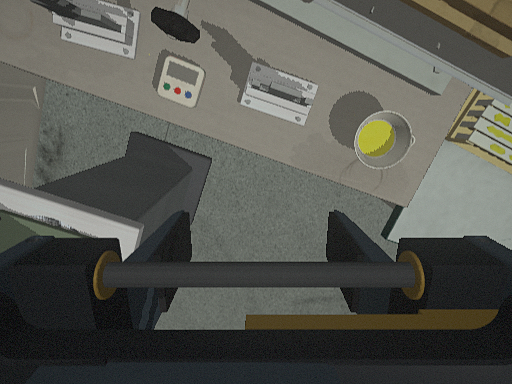

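Run:
```python
import cv2,numpy as np
s=cv2.imread("pics/side0.png");w=cv2.imread("pics/w1.png")
f=lambda i,x,y,a,b:cv2.resize(i[y:y+b,x:x+a],(390,290),interpolation=cv2.INTER_CUBIC)
cv2.imwrite("pics/c.png",np.vstack([np.hstack([f(s,245,190,54,40),f(s,297,135,54,40)]),np.hstack([f(w,20,0,120,90),f(w,225,50,120,90)])]))
```

```text
(no output)
```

View pics/c.png

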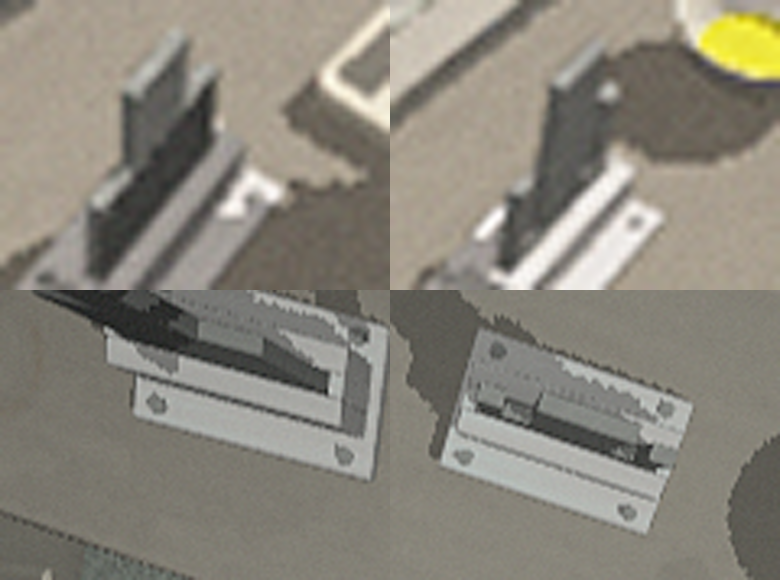

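The side view shows the left plate (about 267,211) with an unbroken body. The right plate has gaps beside its tab. So the left plate is the gate, which agrees with the networks. I'll go there with the tool turned to about 95°.

send_rows(
  targets=[
    [[0,0,0.0926,0.057,0.137,-0.039,-1],[0,0,0.0926,0.057,0.137,-0.039,-1],[0,0,0.0926,0.057,0.137,-0.039,-1],[0,0,0.0926,0.057,0.137,-0.039,-1],[0,0,0.0926,0.057,0.137,-0.039,-1],[0,0,0.0926,0.057,0.137,-0.039,-1],[0,0,0.0926,0.057,0.137,-0.039,-1],[0,0,0.0926,0.057,0.137,-0.039,-1],[0,0,0.0926,0.057,0.137,-0.039,-1],[0,0,0,0,0,0,-1],[0,0,0,0,0,0,-1]],
  ],
)

```text
time_s: 3.0
ee_pos: [465.6, -85.0, 255.0]
ee_rot: [-179.9, 0.0, 94.8]
force: [-0.3, 0.1, -0.3]
gripper_width: 90.6
gripper_force: 0.0
```

```bash
python3 look.py w2 gate_centre gate_stand
python3 - <<'E'
from h import *
np.set_printoptions(precision=1,suppress=True)
z=np.load("w2.npz"); d=z["d"];P=cloud((z["K"],z["R"],z["t"]),d)
ok=(d>0)&(abs(P[...,0]-470)<70)&(abs(P[...,1]+25)<80)
for a,b in [(2,25),(26,40),(80,95),(128,150)]:
    Q=P[ok&(P[...,2]>a)&(P[...,2]<b)][:,:2].astype(np.float32)
    if len(Q)<20: print(a,b,len(Q));continue
    print(a,b,len(Q),"mean",Q.mean(0),"lo",np.percentile(Q,1,0),"hi",np.percentile(Q,99,0),cv2.minAreaRect(Q))
E
```

```text
[465.6 -85.4 255.4] [-179.9    0.    94.7] 3.05 campos [457.8  -5.3 425.4] fwd [ 0.  -0.3 -1. ]
gate_centre 0.8 [268.1 127.1] [470.8 -27.   73. ]
gate_stand 0.63 [269.6 123.1] [475.2 -25.5   0. ]
gate_stand 0.62 [249.9 322.5] [ 472.7 -387.2    0. ]
2 25 1948 mean [470.8 -23. ] lo [433.2 -85. ] hi [514.9  31.2] ((472.4088134765625, -26.32763671875), (136.02127075195312, 156.38467407226562), 0.6345126628875732)
26 40 1334 mean [470.4 -24.3] lo [452.7 -79.5] hi [491.1  24.5] ((472.42315673828125, -28.02920913696289), (33.76177978515625, 106.02509307861328), 4.604188442230225)
80 95 298 mean [470.6 -22.6] lo [464.4 -71.4] hi [478.7  16.3] ((471.5185546875, -27.647315979003906), (7.415034294128418, 88.35700988769531), 5.408364772796631)
128 150 324 mean [471.4 -26.9] lo [466.5 -46.9] hi [476.5  -8.2] ((471.78863525390625, -27.592823028564453), (8.041895866394043, 39.0361442565918), 5.121525287628174)
```

View pics/w2.png

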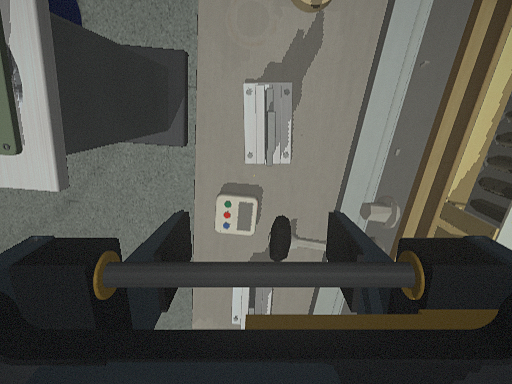

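The gate is at about (268,120) px: centre (471.8, −27.5), yaw about 5.1°.

send_rows(
  targets=[
    [[0,0,0,0.015,0.144,0,-1],[0,0,0.005,0.015,0.144,0,-1],[0,0,0,0,0,-0.2,-1],[0,0,0,0,0,-0.2,-1],[0,0,0,0,0,-0.2,-1],[0,0,0,0,0,-0.195,-1],[0,0,0,0,0,0,-1],[0,0,0,0,0,0,-1]],
  ],
)

```text
time_s: 3.95
ee_pos: [472.4, -27.4, 97.4]
ee_rot: [180.0, 0.0, 95.2]
force: [0.9, 0.5, 0.9]
gripper_width: 91.0
gripper_force: 0.0
```

send_rows(
  targets=[
    [[0,0,0,0,0,0,1],[0,0,0,0,0,0,1],[0,0,0,0,0,0,1],[0,0,0,0,0,0,1],[0,0,0,0,0,0,1],[0,0,0,0,0,0,1],[0,0,0,0,0,0,1],[0,0,0,0,0,0,1]],
  ],
  grip_force=30,
)

```text
time_s: 4.75
ee_pos: [472.0, -26.6, 96.7]
ee_rot: [-180.0, -0.0, 95.3]
force: [0.3, -0.4, -0.0]
gripper_width: 30.2
gripper_force: 0.0
```

send_rows(
  targets=[
    [[0,0,0,0,0,0,1],[0,0,0,0,0,0,1],[0,0,0,0,0,0,1],[0,0,0,0,0,0,1],[0,0,0,0,0,0,1],[0,0,0,0,0,0,1]],
  ],
)

```text
time_s: 5.35
ee_pos: [472.2, -26.6, 96.7]
ee_rot: [180.0, 0.0, 95.3]
force: [1.8, -0.0, -2.0]
gripper_width: 7.7
gripper_force: 30.0
```

send_rows(
  targets=[
    [[0,0,0,0,0,0.05,1],[0,0,0,0,0,0.1,1],[0,0,0,0,0,0.15,1],[0,0,0,0,0,0.2,1],[0,0,0,0,0,0.2,1],[0,0,0,0,0,0.1,1],[0,0,0,0,0,0,1]],
  ],
)

```text
time_s: 6.05
ee_pos: [473.3, -26.7, 260.3]
ee_rot: [179.6, 0.1, 95.3]
force: [0.1, -0.6, -1.9]
gripper_width: 7.8
gripper_force: 30.0
```

Run:
```python
from h import *
np.set_printoptions(precision=1,suppress=True)
d=np.load("top0.npz")["d"];P=cloud(cam("top"),d)
for y in range(50,500,50):
    print(y,[int(P[(d>0)&(abs(P[...,1]-y)<25)&(abs(P[...,0]-x)<25)][:,2].max(initial=-1)) for x in range(400,800,50)])
ok=(d>0)&(P[...,2]>65)&(P[...,2]<105)&(P[...,1]>200)&(P[...,0]<700)&(P[...,0]>430)
print(cv2.minAreaRect(P[ok][:,:2].astype(np.float32)))
ok=(d>0)&(P[...,2]>115)&(P[...,2]<140)&(P[...,1]>230)&(P[...,0]<550)&(P[...,0]>430)
print(cv2.minAreaRect(P[ok][:,:2].astype(np.float32)),ok.sum())
```

```text
50 [8, 38, 37, 821, 64, 234, 235, 233]
100 [7, 9, 8, 5, 52, 231, 233, 232]
150 [25, 8, 35, 34, 50, 231, 231, 227]
200 [25, 7, 93, 70, 50, 133, 135, -1]
250 [7, 94, 133, 97, 94, 6, 5, 17]
300 [8, 132, 134, 98, 97, 84, 9, 17]
350 [7, 95, 98, 98, 94, 91, 6, 68]
400 [6, 7, 94, 96, 93, 8, 75, 77]
450 [8, 7, 6, 81, 84, 8, 76, 78]
((565.4481811523438, 464.024658203125), (268.7564392089844, 528.2279052734375), 0.12139689922332764)
((503.208740234375, 473.32000732421875), (454.6085510253906, 66.08443450927734), 85.92250061035156) 181
```

send_rows(
  targets=[
    [[0,0,0.0417,0.045,0.1,0,1],[0,0,0.0417,0.045,0.195,0,1],[0,0,0.0417,0.045,0.195,0,1],[0,0,0.0417,0.045,0.195,0,1],[0,0,0.0417,0.045,0.195,0,1],[0,0,0.0417,0.045,0.195,0,1],[0,0,0.0417,0.045,0.195,0,1],[0,0,0.0417,0.045,0.195,0,1],[0,0,0,0,0.1,0,1],[0,0,0,0,0,0,1],[0,0,0,0,0,0,1]],
  ],
)

```text
time_s: 7.15
ee_pos: [543.1, 285.5, 255.5]
ee_rot: [-179.8, 0.0, 125.3]
force: [0.6, -0.2, -2.3]
gripper_width: 7.5
gripper_force: 30.0
```

```bash
python3 look.py w3 slot_mouth lid_hinge lid_bar gate_centre
```

```text
[543.4 285.1 256. ] [-179.9    0.   125.3] 7.2 campos [495.5 350.9 426. ] fwd [ 0.2 -0.2 -1. ]
slot_mouth 0.86 [325.3 149.1] [587.5 357.9  90. ]
slot_mouth 0.7 [307.7 149.8] [570.8 345.   90. ]
lid_hinge 0.63 [309.6 152.7] [575.8 343.5  86. ]
lid_hinge 0.62 [ 68.6 323.1] [440.9 -64.1  86. ]
lid_bar 0.9 [217.6 158.5] [488.6 281.1 124. ]
gate_centre 0.58 [256.9 221.1] [578.3 227.8  73. ]
```

View pics/w3.png

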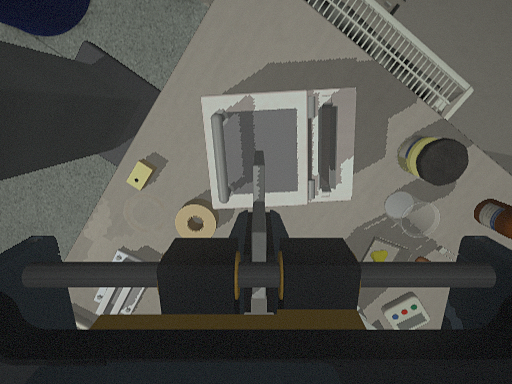

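Slot is at about (327,147) px and the bar at about (218,157). The warmer is turned 2–3° relative to the tool. I'll fit it from the depth.

```bash
cat > fit.py <<'E'
from h import *
import sys
np.set_printoptions(precision=1,suppress=True)
z=np.load(sys.argv[1]+".npz"); d=z["d"];im=z["im"];c=(z["K"],z["R"],z["t"]);P=cloud(c,d)
near=(d>0)&(np.hypot(P[...,0]-542,P[...,1]-324)<140)
Q=P[near&(P[...,2]>70)&(P[...,2]<105)][:,:2].astype(np.float32)
r=cv2.minAreaRect(Q);print("box",r)
m=(near&(P[...,2]>115)&(P[...,2]<140)).astype(np.uint8); m[200:]=0;m[:,260:]=0
n,l,s,_=cv2.connectedComponentsWithStats(m); k=1+s[1:,4].argmax(); Q=P[l==k]
print("bar",len(Q),cv2.minAreaRect(Q[:,:2].astype(np.float32)),Q[:,2].max())
for th in (35,34,36,37,38,39):
    pass
th=np.deg2rad(float(sys.argv[2])); B=np.array([[np.cos(th),np.sin(th)],[-np.sin(th),np.cos(th)]])
o=np.array([587.,358.]); W=(P[...,:2]-o)@B.T
# height profile along warmer x, mid of slot
g=near&(abs(W[...,1])<35)
for x in np.arange(-24,25,2.):
    q=P[g&(abs(W[...,0]-x)<1)][:,2]; 
    if len(q): print(x,len(q),np.percentile(q,[5,50,95]))
# end profile along y
g=near&(abs(W[...,0])<3)
for y in np.arange(-64,65,4.):
    q=P[g&(abs(W[...,1]-y)<2)][:,2]
    if len(q): print("y",y,len(q),np.percentile(q,[5,50,95]))
E
python3 fit.py w3 37.5
```

```text
box ((546.08837890625, 323.8699951171875), (182.60862731933594, 140.09698486328125), 38.424530029296875)
bar 941 ((490.33831787109375, 283.02435302734375), (11.956932067871094, 93.18467712402344), 38.254302978515625) 131.7533819662435
-24.0 701 [ 89.9 371.  376.7]
-22.0 788 [ 89.3 370.5 376.5]
-20.0 560 [348.6 368.9 374.3]
-18.0 594 [348.8 367.8 370.7]
-16.0 313 [ 58.3 349.9 367.2]
-14.0 360 [ 56.6  80.6 351.5]
-12.0 252 [ 79.  349.1 351.6]
-10.0 277 [ 79.3 348.4 351.7]
-8.0 845 [ 80.  341.9 351.8]
-6.0 3019 [334.9 346.8 354.7]
-4.0 276 [ 82.2 344.  352.3]
-2.0 130 [ 80.6 343.5 349.7]
0.0 112 [336.4 341.3 347.8]
2.0 22 [336.3 340.4 345. ]
6.0 2 [81.5 81.6 81.6]
8.0 481 [32.5 61.8 84.1]
10.0 215 [33.3 85.2 89.5]
12.0 119 [88.  90.3 91.5]
14.0 24 [89.2 90.2 90.9]
16.0 28 [79.1 80.4 81.5]
18.0 91 [78.5 79.9 81.2]
20.0 96 [78.4 79.7 81. ]
22.0 91 [79.1 80.1 81.3]
24.0 92 [78.6 79.8 81.1]
y -64.0 15 [79.1 79.9 80.5]
y -60.0 15 [78.8 79.8 80.5]
y -56.0 10 [79.8 85.7 90.8]
y -52.0 23 [80.9 85.6 90.3]
y -48.0 14 [63.1 76.  82.9]
y -4.0 2 [80.3 80.4 80.5]
y 0.0 2 [80.1 80.3 80.5]
y 4.0 259 [336.1 342.8 349.1]
y 8.0 1 [80.2 80.2 80.2]
y 48.0 14 [81.8 84.6 87.1]
y 52.0 24 [79.  89.7 91.5]
y 56.0 17 [78.8 79.9 81.2]
y 60.0 20 [78.6 79.8 80.7]
y 64.0 16 [78.9 79.7 80.4]
```

```bash
cat >> fit.py <<'E'
print("-----")
L=near&(P[...,2]>85.5)&(P[...,2]<93)&(abs(W[...,0])<17.5)&(abs(W[...,1])<62)
Q=W[L]; r=cv2.minAreaRect(Q.astype(np.float32)); print("lips",len(Q),r,"world",o+np.array(r[0])@B)
for y in range(-50,51,20):
    q=W[L&(abs(W[...,1]-y)<10)][:,0]; a=q[q<0];b=q[q>0]
    print(y,len(a),len(b),(a.min(),a.max()) if len(a) else 0,(b.min(),b.max()) if len(b) else 0)
E
python3 fit.py w3 38.3 | sed -n '/-----/,$p'
```

```text
-----
lips 824 ((-1.5068750381469727, -0.8384284973144531), (30.73624038696289, 121.90007019042969), 0.05420572683215141) world [586.3 356.4]
-50 90 64 (np.float64(-16.827686092989495), np.float64(-0.36157676453823234)) (np.float64(0.37659283505068347), np.float64(13.360782393466037))
-30 42 63 (np.float64(-16.486395078342785), np.float64(-4.884080101865169)) (np.float64(9.00582854000835), np.float64(13.663550643568737))
-10 48 72 (np.float64(-8.594575645580706), np.float64(-5.010602358734243)) (np.float64(8.601585505728602), np.float64(13.70271381664778))
10 50 72 (np.float64(-8.723749512461671), np.float64(-5.230254198658343)) (np.float64(9.016550175305689), np.float64(13.06192467782229))
30 64 84 (np.float64(-16.842514482491605), np.float64(-5.623107653487466)) (np.float64(8.656329979414926), np.float64(13.831519830193368))
50 106 59 (np.float64(-16.92538826800874), np.float64(-0.0623671750651326)) (np.float64(0.24911726813345472), np.float64(13.500728816501434))
```

send_rows(
  targets=[
    [[0,0,0.0111,0.075,0.1245,0,1],[0,0,0.0111,0.075,0.1245,0,1],[0,0,0.0111,0.075,0.1245,0,1],[0,0,0,0,0,-0.14,1],[0,0,0,0,0,-0.14,1],[0,0,0,0,0,0,1],[0,0,0,0,0,0,1],[0,0,0,0,0,0,1]],
  ],
)

```text
time_s: 8.2
ee_pos: [590.0, 361.2, 203.1]
ee_rot: [179.8, 0.0, 128.3]
force: [-0.6, -0.8, -1.3]
gripper_width: 7.6
gripper_force: 30.0
```

```bash
python3 look.py w4 slot_mouth gate_centre lid_bar; python3 fit.py w4 38.3 | sed -n '/-----/,$p'
```

```text
[590.  361.3 203.2] [179.8   0.  128.3] 8.25 campos [538.  423.3 373.5] fwd [ 0.2 -0.2 -1. ]
slot_mouth 0.68 [256.4 188.8] [587.9 358.   90. ]
slot_mouth 0.55 [256.8 217.4] [608.4 332.7  90. ]
gate_centre 0.58 [254.5 220.5] [612.9 322.5  73. ]
lid_bar 0.91 [124.7 199.3] [490.7 281.  124. ]
-----
lips 726 ((-1.8578596115112305, 16.630844116210938), (87.73223114013672, 30.681936264038086), 89.63864135742188) world [575.2 369.9]
-50 0 0 0 0
-30 25 22 (np.float64(-8.4870335737959), np.float64(-4.230613958021311)) (np.float64(10.040991015449968), np.float64(13.218115299720404))
-10 70 67 (np.float64(-8.408936465948791), np.float64(-5.115393910911414)) (np.float64(9.917211310654595), np.float64(13.178684486185045))
10 65 70 (np.float64(-8.133793403883697), np.float64(-4.92737122013039)) (np.float64(9.79235940436524), np.float64(12.991815096225224))
30 101 69 (np.float64(-17.062637194975395), np.float64(-4.7588278844323995)) (np.float64(9.671017174110005), np.float64(12.819972783341186))
50 164 68 (np.float64(-17.033103077108834), np.float64(-0.5354780002393106)) (np.float64(0.4319890254489272), np.float64(13.659134746978028))
```

View pics/w4.png

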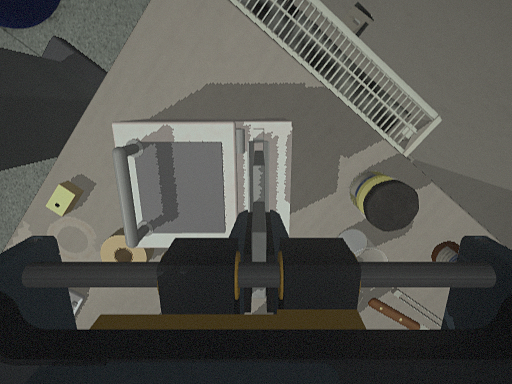

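Run:
```python
from h import *
np.set_printoptions(precision=1,suppress=True)
z=np.load("w4.npz"); d=z["d"];P=cloud((z["K"],z["R"],z["t"]),d)
th=np.deg2rad(38.3);B=np.array([[np.cos(th),np.sin(th)],[-np.sin(th),np.cos(th)]]);W=(P[...,:2]-[587,358])@B.T
for a,b in [(100,130),(130,160),(160,190),(190,200),(200,260)]:
    m=(d>0)&(P[...,2]>a)&(P[...,2]<b)&(abs(W[...,0])<25)&(abs(W[...,1])<80);Q=W[m]
    print(a,b,len(Q),np.percentile(Q,[2,50,98],0) if len(Q) else "")
    for y in (15,25,35,45):
        q=Q[abs(Q[:,1]-y)<5][:,0]
        if len(q)>3: print("  y",y,len(q),q.min(),q.max())
# slot ends: lip outer y extents in each picture
for f in ("w3","w4"):
    z=np.load(f+".npz"); d=z["d"];P=cloud((z["K"],z["R"],z["t"]),d);W=(P[...,:2]-[587,358])@B.T
    m=(d>0)&(abs(P[...,2]-89)<3)&(abs(W[...,0]-2.4)<6)&(abs(W[...,1])<70);y=W[m][:,1]
    print(f,y[y>0].min() if (y>0).any() else 0,y.max(),y.min(),y[y<0].max() if (y<0).any() else 0)
```

```text
100 130 4 [[-1.1 44.4]
 [ 3.3 44.7]
 [ 6.8 45.4]]
  y 45 4 -1.125756165485393 6.844213596900678
130 160 55 [[-0.9 44.8]
 [ 3.1 45.6]
 [ 6.5 45.9]]
  y 45 55 -1.0285377041251316 6.653761492344613
160 190 78 [[-1.1 44.8]
 [ 2.7 45.7]
 [ 6.4 46. ]]
  y 45 78 -1.2459627013812549 6.582923403570597
190 200 487 [[-1.1 20.5]
 [ 2.9 32.9]
 [ 6.3 45.7]]
  y 25 193 -1.1586288768005986 6.375396565039371
  y 35 176 -1.0811608213241755 6.310354110124064
  y 45 116 -1.0384234570846127 6.284499432237268
200 260 2818 [[-10.4 -15.8]
 [  2.7  16.8]
 [ 15.5  21.1]]
  y 15 1744 -13.00733540320887 17.89031487035985
  y 25 392 -1.471951118624349 6.289007776659023
w3 48.9812104126754 52.734340060091995 -54.85064252023415 -51.547593409739235
w4 49.23878193052775 52.7258908272827 49.23878193052775 0
```

The gate hangs nearly centred over the slot. In the same picture, the gate against the slot needs about (+0.8, −1.8) mm. Correcting that and starting the descent.

send_rows(
  targets=[
    [[0,0,0,0.004,-0.009,0,1],[0,0,0,0,0,-0.05,1],[0,0,0,0,0,-0.05,1],[0,0,0,0,0,-0.05,1],[0,0,0,0,0,0,1],[0,0,0,0,0,0,1]],
  ],
)

```text
time_s: 9.0
ee_pos: [589.7, 359.3, 170.1]
ee_rot: [-179.9, -0.0, 128.4]
force: [-0.0, 0.0, -1.9]
gripper_width: 8.0
gripper_force: 30.0
```

send_rows(
  targets=[
    [[0,0,0,0,0,-0.025,1],[0,0,0,0,0,-0.025,1],[0,0,0,0,0,0,1]],
  ],
)

```text
time_s: 9.3
ee_pos: [589.8, 359.3, 160.0]
ee_rot: [-180.0, -0.0, 128.4]
force: [1.1, 0.8, -1.7]
gripper_width: 7.9
gripper_force: 30.0
```

send_rows(
  targets=[
    [[0,0,0,0,0,-0.05,1],[0,0,0,0,0,-0.05,1],[0,0,0,0,0,-0.05,1],[0,0,0,0,0,0,1]],
  ],
)

```text
time_s: 9.7
ee_pos: [589.8, 359.3, 128.7]
ee_rot: [-179.9, -0.0, 128.4]
force: [1.8, 1.0, -3.6]
gripper_width: 8.0
gripper_force: 30.0
```

send_rows(
  targets=[
    [[0,0,0,0,0,-0.05,1],[0,0,0,0,0,-0.05,1],[0,0,0,0,0,-0.03,1],[0,0,0,0,0,0,1]],
  ],
)

```text
time_s: 10.1
ee_pos: [589.8, 359.3, 103.5]
ee_rot: [-180.0, -0.0, 128.4]
force: [2.3, 2.0, -2.2]
gripper_width: 8.0
gripper_force: 30.0
```

Nearly home; now down in small steps until it makes contact.

send_rows(
  targets=[
    [[0,0,0,0,0,-0.012,1],[0,0,0,0,0,-0.012,1],[0,0,0,0,0,0,1],[0,0,0,0,0,0,1]],
  ],
)

```text
time_s: 10.5
ee_pos: [589.8, 359.3, 99.9]
ee_rot: [180.0, -0.0, 128.3]
force: [1.2, 1.3, -2.3]
gripper_width: 7.7
gripper_force: 30.0
```

send_rows(
  targets=[
    [[0,0,0,0,0,-0.005,1],[0,0,0,0,0,0,1]],
  ],
)

```text
time_s: 10.7
ee_pos: [589.8, 359.3, 99.0]
ee_rot: [180.0, 0.0, 128.3]
force: [0.7, 1.6, -2.1]
gripper_width: 8.0
gripper_force: 30.0
```

send_rows(
  targets=[
    [[0,0,0,0,0,-0.005,1],[0,0,0,0,0,-0.005,1],[0,0,0,0,0,0,1]],
  ],
)

```text
time_s: 11.0
ee_pos: [589.9, 359.3, 98.7]
ee_rot: [179.9, 0.0, 128.3]
force: [-1.0, -0.4, 6.2]
gripper_width: 7.7
gripper_force: 30.0
```

send_rows(
  targets=[
    [[0,0,0,0,0,-0.005,1],[0,0,0,0,0,0,1]],
  ],
)

```text
time_s: 11.2
ee_pos: [589.9, 359.3, 98.7]
ee_rot: [179.9, 0.0, 128.3]
force: [-1.5, -0.7, 9.3]
gripper_width: 8.0
gripper_force: 30.0
```

The force came up at TCP z 98.7, exactly the predicted home height. I'll ease off, release and rise.

send_rows(
  targets=[
    [[0,0,0,0,0,0.01,1],[0,0,0,0,0,0,0],[0,0,0,0,0,0,0],[0,0,0,0,0,0,0],[0,0,0,0,0,0,0],[0,0,0,0,0,0,0],[0,0,0,0,0,0,0],[0,0,0,0,0,0.05,0],[0,0,0,0,0,0.15,0],[0,0,0,0,0,0.2,0],[0,0,0,0,0,0.1,0],[0,0,0,0,0,0,0]],
  ],
)

```text
time_s: 12.4
ee_pos: [591.7, 360.4, 203.2]
ee_rot: [179.5, 0.1, 128.3]
force: [0.5, -0.2, -0.3]
gripper_width: 45.4
gripper_force: 0.0
```

```bash
python3 look.py w5 lid_bar slot_mouth
python3 - <<'E'
from h import *
np.set_printoptions(precision=1,suppress=True)
z=np.load("w5.npz"); d=z["d"];P=cloud((z["K"],z["R"],z["t"]),d)
th=np.deg2rad(38.3);B=np.array([[np.cos(th),np.sin(th)],[-np.sin(th),np.cos(th)]]);W=(P[...,:2]-[587,358])@B.T
for y in range(-40,50,8):
    m=(d>0)&(abs(W[...,0]-2.5)<3)&(abs(W[...,1]-y)<4)&(P[...,2]<170); q=P[m][:,2]; print(y,len(q),np.percentile(q,[5,50,95]) if len(q) else "")
m=((d>0)&(P[...,2]>118)&(P[...,2]<140)&(abs(W[...,0]+122)<15)&(abs(W[...,1])<60)); print(cv2.minAreaRect(P[m][:,:2].astype(np.float32)),m.sum())
E
```

```text
[590.6 359.8 200.4] [179.7   0.  128.3] 12.45 campos [538.9 422.  373.6] fwd [ 0.2 -0.2 -1. ]
lid_bar 0.89 [125.5 196.8] [492.2 283.3 124. ]
slot_mouth 0.87 [257.3 183.9] [587.5 362.3  90. ]
-40 9 [89.6 90.  90.8]
-32 0 
-24 3 [138.8 139.2 139.2]
-16 50 [139.  140.1 141.1]
-8 49 [138.8 139.9 140.6]
0 53 [138.9 139.8 140.8]
8 50 [139.  140.  140.9]
16 129 [ 93.4 134.  140.7]
24 47 [88.7 89.9 90.8]
32 48 [88.7 90.1 90.9]
40 50 [88.3 89.6 90.9]
48 43 [66.7 84.5 90.9]
((489.94061279296875, 284.48712158203125), (12.029609680175781, 92.17463684082031), 38.504817962646484) 1320
```

View pics/w5.png

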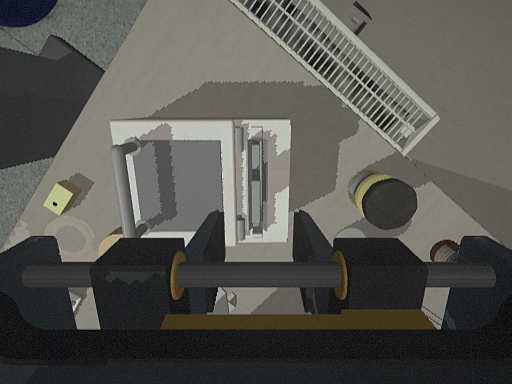

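The gate is home in the picture at about (257,180): shoulders at z 90, tab top at z 140. Next, the bar.

send_rows(
  targets=[
    [[0,0,0,-0.165,-0.1285,0,0],[0,0,0,-0.165,-0.1285,0,0],[0,0,0,-0.165,-0.1285,0,0],[0,0,0,0,0,0,0],[0,0,0,0,0,-0.156,0],[0,0,0,0,0,-0.156,0],[0,0,0,0,0,-0.156,0],[0,0,0,0,0,0,0],[0,0,0,0,0,0,0]],
  ],
)

```text
time_s: 13.45
ee_pos: [490.9, 282.3, 103.8]
ee_rot: [-179.9, -0.0, 128.3]
force: [0.4, 0.2, 1.2]
gripper_width: 45.8
gripper_force: 0.0
```

send_rows(
  targets=[
    [[0,0,0,0,0,0,1],[0,0,0,0,0,0,1],[0,0,0,0,0,0,1],[0,0,0,0,0,0,1],[0,0,0,0,0,0,1],[0,0,0,0,0,0,1],[0,0,0,0,0,0,1],[0,0,0,0,0,0,1]],
  ],
  grip_force=25,
)

```text
time_s: 14.25
ee_pos: [492.2, 283.2, 104.9]
ee_rot: [179.8, 0.0, 128.3]
force: [3.3, 3.6, -0.6]
gripper_width: 11.4
gripper_force: 25.0
```

send_rows(
  targets=[
    [[0,0,0,0.0145,0.0115,0.045,1],[0,0,0,0.0177,0.014,0.0435,1],[0,0,0,0.0204,0.0161,0.041,1],[0,0,0,0.0232,0.0183,0.0385,1],[0,0,0,0,0,0,1],[0,0,0,0,0,0,1]],
  ],
)

```text
time_s: 14.85
ee_pos: [505.3, 293.7, 137.5]
ee_rot: [-179.9, -0.0, 128.4]
force: [1.5, 0.6, -4.8]
gripper_width: 11.0
gripper_force: 25.0
```

send_rows(
  targets=[
    [[0,0,0,0.0259,0.0205,0.036,1],[0,0,0,0.0283,0.0223,0.033,1],[0,0,0,0.0302,0.0239,0.03,1],[0,0,0,0.0322,0.0254,0.026,1],[0,0,0,0.0337,0.0267,0.0225,1],[0,0,0,0,0,0,1],[0,0,0,0,0,0,1]],
  ],
)

```text
time_s: 15.55
ee_pos: [535.2, 317.3, 170.7]
ee_rot: [-179.9, 0.0, 128.4]
force: [-6.5, -5.2, 10.1]
gripper_width: 11.4
gripper_force: 25.0
```

```bash
python3 look.py w6 lid_bar
python3 - <<'E'
from h import *
np.set_printoptions(precision=1,suppress=True)
s=env.state(); print(s["ee_pos"],s["force"],s["gripper_width"])
th=np.deg2rad(38.3);B=np.array([[np.cos(th),np.sin(th)],[-np.sin(th),np.cos(th)]])
im,dt=optics.grab_frame("top"); ims,ds=optics.grab_frame("side"); cv2.imwrite("pics/side1.png",cv2.resize(ims[170:330,90:310][...,::-1],(770,560)))
z=np.load("w6.npz")
for c,d in [((z["K"],z["R"],z["t"]),z["d"]),(cam("side"),ds),(cam("top"),dt)]:
    P=cloud(c,d);W=(P[...,:2]-[589,359])@B.T
    # lid face edges: y in 45..68, outside of the posts
    m=(d>0)&(abs(W[...,1])>50)&(abs(W[...,1])<68)&(W[...,0]>-110)&(W[...,0]<-35)&(P[...,2]>100)&(P[...,2]<190)
    Q=np.c_[W[m][:,0],P[m][:,2]]
    if len(Q)>20: 
        f=cv2.fitLine(Q.astype(np.float32),cv2.DIST_HUBER,0,.01,.01).ravel(); print(len(Q),np.degrees(np.arctan2(f[1],-f[0])),f[2:])
b=np.array(s["ee_pos"])+[0,0,19]; u=(b[:2]-[589.8,359.3])@B[0]+20; print("angle from tcp",u,b[2]-86,np.degrees(np.arctan2(b[2]-86,-u))-19.9)
E
```

```text
[535.2 317.2 170.7] [-179.9    0.   128.4] 15.6 campos [483.9 379.9 341.2] fwd [ 0.2 -0.2 -1. ]
lid_bar 0.55 [260.8 245.8] [555.9 291.3 124. ]
[535.2 317.3 170.6] [-6.  -3.9  8.6] 11.447809177361442
2883 -136.70772 [-78.5 146.8]
189 -136.78131 [-73.2 144. ]
127 -137.18779 [-74.  143.3]
angle from tcp -48.92287802932354 103.64429892251798 44.83143769604096
```

View pics/side1.png

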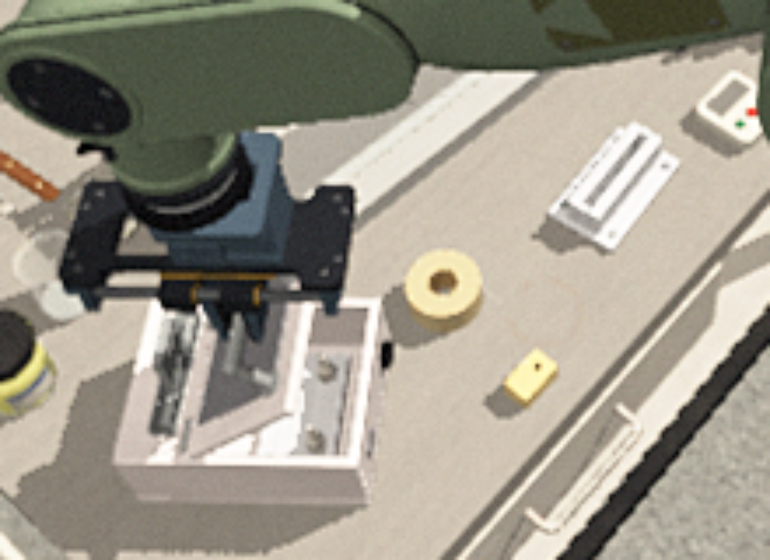

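The lid is open at about 43–45° and held by the bar, with the gate's tab seen in the slot at about (175,370) in the crop. I'll relax the slight radial strain and add a degree.

send_rows(
  targets=[
    [[0,0,0,0.0043,0.0034,0.011,1],[0,0,0,0,0,0,1],[0,0,0,0,0,0,1],[0,0,0,0,0,0,1],[0,0,0,0,0,0,1],[0,0,0,0,0,0,1]],
  ],
)

```text
time_s: 16.35
ee_pos: [536.1, 318.0, 171.3]
ee_rot: [-179.9, 0.0, 128.4]
force: [-4.9, -5.0, 4.9]
gripper_width: 11.3
gripper_force: 25.0
```

Run:
```python
from h import *
np.set_printoptions(precision=1,suppress=True)
s=env.state(); print(s["ee_pos"],s["force"],s["gripper_width"],s["gripper_force"])
th=np.deg2rad(38.3);B=np.array([[np.cos(th),np.sin(th)],[-np.sin(th),np.cos(th)]])
for n in("wrist","side","top"):
    c=cam(n);_,d=optics.grab_frame(n);P=cloud(c,d);W=(P[...,:2]-[589,359])@B.T
    m=(d>0)&(abs(W[...,1])>50)&(abs(W[...,1])<68)&(W[...,0]>-110)&(W[...,0]<-35)&(P[...,2]>100)&(P[...,2]<190)
    f=cv2.fitLine(np.c_[W[m][:,0],P[m][:,2]].astype(np.float32),cv2.DIST_HUBER,0,.01,.01).ravel(); print(n,m.sum(),np.degrees(np.arctan2(f[1],-f[0]))%180)
    m=(d>0)&(abs(W[...,0])<5)&(abs(W[...,1])<45)&(P[...,2]<150);print("gate z",np.percentile(P[m][:,2],[50,95]),m.sum())
```

```text
[536.1 318.  171.3] [-4.9 -5.   4.9] 11.30828023436683 25.003763437271118
wrist 2907 43.886963
gate z [116.1 140.4] 1546
side 184 43.816315
gate z [105.3 140.3] 239
top 125 44.457596
gate z [ 89.8 124.3] 50
```

The lid is at about 44–45°, the pinch is firm and the gate is home.

```bash
python3 -c "
from workcell import env
print(env.job_done())"
```

```text
the job is handed in; nothing more can be done
None
```

The solid gate is fully home in the warmer's slot and the arm is holding the lid open at about 44° by its bar. I handed the job in at about 16 s; the slotted plate and everything else were not touched.

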